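Index the carving turntable to the cross mark

ROBOT

A 6-joint arm with a two-finger parallel gripper is mounted at the origin on the work surface. World frame = base frame: x ahead of the robot, y to its left, z up, the work surface at z = 0. Lengths are in m, angles in rad, forces in N, time in s.
With the tool pointing down it reaches from about 0.3 to 0.875 m from the base axis. Payload 4.2 kg.
Tool frame: the origin (TCP) lies at the very end of the fingers, on their centre line; the grasp point (between the pads) lies 19 mm behind it (env.pinch_z is the distance from the TCP to the grasp point, in m); z points along the fingers, y is the direction in which the jaws open and shut (so a half turn about z gives the same grasp; the last joint's range is limited). The gripper opens to 85 mm and grips with 20 to 120 N. Pads are 22 mm wide; open, the fingers measure 114 mm over their backs; the gripper's body (76 mm by 85 mm) begins 54 mm behind the grasp point. The pads swing forward as they close: fully open they stand 13 mm farther back than shut.
Start: joints at [-0.02, 0.32, 1.565, -0, 1.257, -0.02], TCP at [0.575, 0, 0.231] pointing down, gripper open.
Joint ranges: [-3.11, 3.11], [-0.84, 2.01], [0.21, 2.61], [-1.34, 4.49], [0.05, 2.63], [-2.56, 2.56]. Speed limits (rad/s): [2.57, 2.57, 3.14, 3.14, 3.14, 3.14].

INTERFACE

Orientations are given as a unit quaternion [x, y, z, w].
In Python, from cell import monitor, capture, camera_info, ticket, env gives the robot as it stands.
- The arm moves only by the tool arm_command, never from a script. Its argument "deltas" is a list of rows, each an object of numbers: "tx", "ty", "tz": the shift along the tool's x, y, z in m; "ax", "ay", "az": the turn, a rotation vector about the tool's x, y, z in rad; "claw": the closure in counts, from 0 (fully open) to 255 (shut). In form: [{"tx": .., "ty": .., "tz": .., "ax": .., "ay": .., "az": .., "claw": ..}, ...]. A call has exactly 8 rows; each row shifts and turns the commanded pose from where the row before left it, along the tool's axes as they then stand; what a row does not reach is not made up. A row lasts 1/8 s, in which the tool goes at most 62.5 mm and 10.7 degrees, less where a joint would pass 70% of its speed; a pose out of reach is approached as far as the arm can. A call is refused whole if a number of a shift passes 0.0625 or a number of a turn 0.188, either way. A call with a gripper value outside its range is refused whole. The fingers move at their own pace and stop on an object; "newtons" is the grip in N (left out, the last holds). Time passes only in rows, so rows that do not move let the fingers close, or fill a call up. It gives the time, the measured TCP pose, the force and the opening at its end, in the units of the state.
- monitor.get_state(): the state, without advancing time (a new reading comes with each control period).
- capture(name): name is "scene" or "side" or "wrist"; returns the picture (420x560x3 uint8, red, green, blue); there is no depth.
- camera_info(name): a dict with "vfov" (degrees; the focal length in pixels is half the picture's height over the tangent of half this angle, whatever the lens; pixels are square), "cx", "cy" (the principal point, pixels), "rvec" (rotation vector, rad) and "tvec" (3), from world to camera coordinates, as OpenCV has them. Camera axes: x right, y down, z forward; pixel columns grow to the right and rows downward; lengths in m; the calibration is good to about 2 mm. A picture is of the moment at which its call begins: read the wrist's pose just before it. camera_info takes no time and is no camera call; for the wrist camera it gives the pose at the moment of the call.
- ticket.sign_off(): hands the job in, once; it reports no verdict.
The state is a dict: "t": time; "joint_pos": joint angles; "qd": joint speeds; "tau": joint torques, N m; "tcp_pos": TCP position; "tcp_rot": TCP orientation; "wrist_force": force on the tool from outside, world axes, zero at the start; "moment": the same for the moment, N m; "gripper_width": finger opening in m.
Only numpy, scipy, OpenCV 4.12 (cv2) and the standard library are available. Lean on these libraries where they do the work, as an engineer would, in place of code of your own. Each camera call takes 0.05 s, during which the arm holds its last target.

TASK

Using a fingertip, gently push the steel tab of the carving turntable around until its pointed nose points at the middle of the cross-shaped wooden mark on the rim, then take the hand away. Do not grip or pick up anything: the turned pot must ride round standing in the middle of the turntable without being touched, and the mallet, jar and whetstone stay where they are.

Things in the scene. Friction and masses are not known exactly. Their poses are not given: they have to be found in the camera images.
- base: fixed dark round board, 350 mm across, 16 mm thick, flat on the bench; origin at the centre of its underside, on the turntable's axis. It carries the platter and the four marks.
- pivot (a point): point on the turntable's vertical axis, at the height of the platter's top (z = 38 mm). The platter is a wooden disc 180 mm across, its top 38 mm above the bench.
- platter (a joint): angle of the platter with its tab, rad, counter-clockwise from above positive; at 0 the tab points along the base's -x. Stops at -2.6 and +2.6. The pivot is stiff (about 3 to 4 N at the tab to turn it), does not spring back and stays where it is left.
- tab_push (a point): point inside the tab, 108 mm from the axis, mid height (z = 54 mm). The tab is an upright steel bar fixed on the platter, running radially from 65 to 125 mm from the axis and ending in a small pointed nose at 131 mm; 12 mm thick across, from z = 38 mm to 70 mm. It overhangs the platter's edge and passes above the level of the marks. Push on either flat side, at right angles to the radius.
- pointer (a point): point that the tab's nose indicates: fixed to the platter, straight out along the tab, 148 mm from the axis (the radius of the marks' centres), at the height of the marks' tops (z = 26 mm). Nothing solid is there.
- mark_disc: pale wooden mark fixed on the base's rim, round disc, 34 mm across, 10 mm thick (top at z = 26 mm); origin at the centre of its underside, 148 mm from the axis. The four marks stand 60 and 120 deg to either side of the tab's zero direction; which is where varies.
- mark_square: pale wooden mark fixed on the base's rim, square plate, 32 mm, 10 mm thick (top at z = 26 mm); origin at the centre of its underside, 148 mm from the axis. The four marks stand 60 and 120 deg to either side of the tab's zero direction; which is where varies.
- mark_ring: pale wooden mark fixed on the base's rim, flat ring, 36 mm outside, 20 mm hole, 10 mm thick (top at z = 26 mm); origin at the centre of its underside, 148 mm from the axis. The four marks stand 60 and 120 deg to either side of the tab's zero direction; which is where varies.
- mark_cross: pale wooden mark fixed on the base's rim, plus-shaped cross, 42 mm across, arms 12 mm wide (this is the mark to select), 10 mm thick (top at z = 26 mm); origin at the centre of its underside, 148 mm from the axis. The four marks stand 60 and 120 deg to either side of the tab's zero direction; which is where varies.
- pot: small turned wooden pot standing loose in the middle of the platter, 82 mm across, 66 mm tall (top at z = 104 mm); origin at the centre of its underside. Not to be touched.
- mallet: carver's round mallet standing on its head, 80 mm across, 150 mm tall; origin at the centre of its underside. Bystander.
- glue_jar: closed white jar, 60 mm across, 80 mm tall; origin at the centre of its underside. Bystander.
- whetstone: grey sharpening stone, 50 x 160 x 25 mm, lying flat beside the turntable; origin at the centre of its underside. Bystander.

How it is judged:
By the outcome, as a careful person would: the job done as asked, in the order asked, and still so for the second after the job is handed in, with the robot touching nothing.
It also fails if it takes over 42 s, if anything falls off the work surface, if the arm or the gripper's body presses on something with over 40 N, if the wrist force passes 120 N, or if a joint passes its speed limit or range.

## Working session

There is one attempt and no reset: what is moved stays moved. The work goes in short steps, Python scripts to look and compute and a tool call to move; the robot and the scene stay as the last step left them, time stands still between calls to the robot, and variables do not carry over. Pictures are saved under pics/ and viewed, and the job is handed in when it is done.

Besides the shell and the picture viewer there is one more tool, called after "Emit:" as name([rows], argument=value, ...), one row to a line, values as JSON. arm_command: Moves the arm, as the interface text tells. Its arguments: {"type":"object","properties":{"deltas":{"type":"array","items":{"type":"object","properties":{"tx":{"type":"number"},"ty":{"type":"number"},"tz":{"type":"number"},"ax":{"type":"number"},"ay":{"type":"number"},"az":{"type":"number"},"claw":{"type":"number"}}}},"newtons":{"type":"number"}},"required":["deltas"]}

```bash
mkdir -p pics; ls; python3 - <<'E'
from cell import monitor,capture,camera_info,env
import cv2
print(monitor.get_state())
for n in("scene","side"):
    print(n,camera_info(n)); cv2.imwrite(f"pics/{n}0.png",capture(n)[:,:,::-1])
E
```

```text
pics
{'t': 0.0, 'joint_pos': array([-2.00148206e-02,  3.20322994e-01,  1.56567929e+00,  1.48744367e-05,
        1.25741527e+00, -1.99893874e-02]), 'qd': array([ 0.00057222, -0.00019547, -0.0012146 , -0.00049684,  0.00292518,
       -0.00133214]), 'tau': array([ 7.05825660e-04, -4.15526962e+01, -2.34157133e+01, -1.88356019e-06,
        8.09230405e-03,  1.54784908e-05]), 'tcp_pos': array([5.74519421e-01, 6.36977545e-06, 2.30464307e-01]), 'tcp_rot': array([ 7.07117105e-01,  7.07095869e-01, -6.27065329e-04, -6.62874890e-04]), 'wrist_force': array([-0.40142383, -0.38283246, -0.77711395]), 'moment': array([ 0.03703277, -0.03101212, -0.06258815]), 'gripper_width': 0.08558558473845775}
scene {'vfov': 50.74969023586741, 'cx': 272.6608912648686, 'cy': 220.2807917798052, 'rvec': array([ 2.21836499,  1.07912833, -0.41204643]), 'tvec': array([-0.39975062, -0.28473362,  1.36066386])}
side {'vfov': 42.58764196095321, 'cx': 282.6398564345777, 'cy': 218.85487705331357, 'rvec': array([ 2.04406937, -0.51302598,  0.28889029]), 'tvec': array([-0.50906984,  0.22217495,  0.83693277])}
```

View pics/scene0.png

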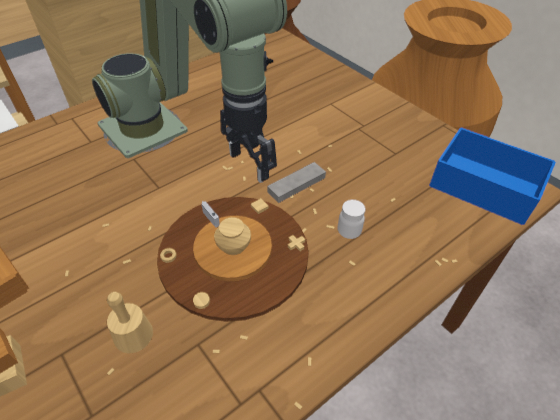

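View pics/side0.png

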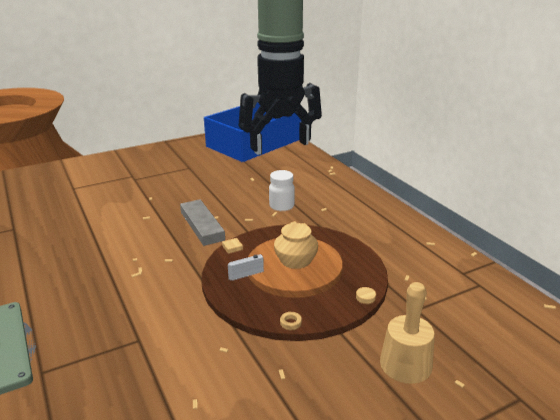

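Scene: tab nose near (206,205), square (260,206), cross (297,243), ring (168,256), disc (201,300). In the side view the cross is hidden behind the pot. I'll enlarge both views to get finer pixel positions.

```bash
python3 - <<'E'
import cv2
a=cv2.imread("pics/scene0.png")[190:320,150:315]; cv2.imwrite("pics/scene0z.png",cv2.resize(a,None,fx=4.6,fy=4.6,interpolation=cv2.INTER_CUBIC))
a=cv2.imread("pics/side0.png")[215:335,195:395]; cv2.imwrite("pics/side0z.png",cv2.resize(a,None,fx=4,fy=4,interpolation=cv2.INTER_CUBIC))
E
```

```text
(no output)
```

View pics/scene0z.png

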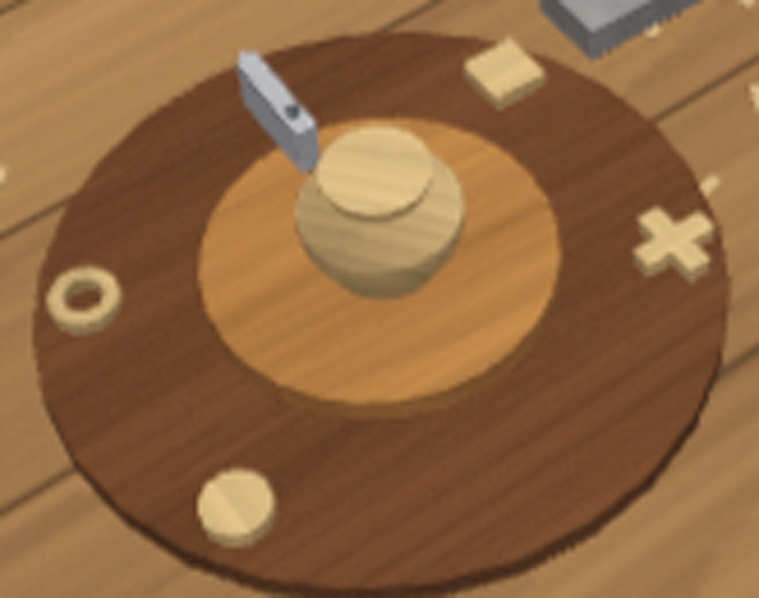

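View pics/side0z.png

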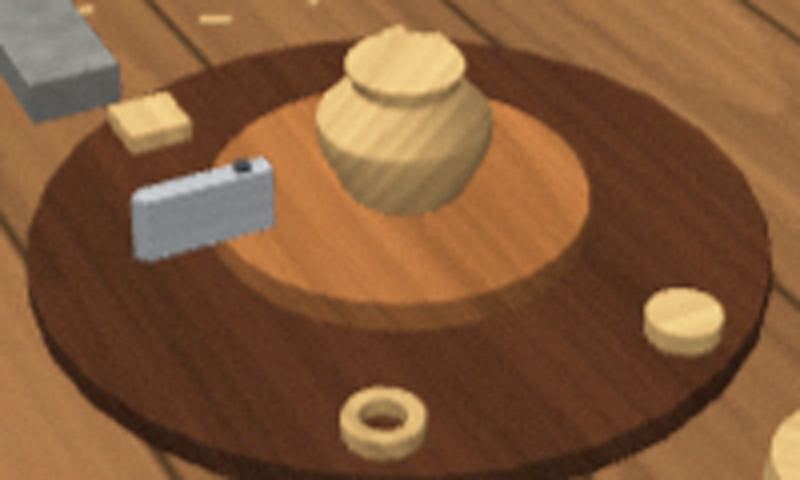

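Enlarged scene view: mark-top centres are square (505,70), cross (675,240), ring (84,292), disc (237,500), and the tab top runs (246,57) to (313,132). Enlarged side view: square (150,118), ring (383,415), disc (684,313).

```bash
cat > h.py <<'E'
import numpy as np,cv2
from cell import camera_info
from scipy.optimize import least_squares
def KRt(ci):
    f=210/np.tan(np.radians(ci["vfov"]/2))
    return np.array([[f,0,ci["cx"]],[0,f,ci["cy"]],[0,0,1]]),cv2.Rodrigues(np.array(ci["rvec"]))[0],np.array(ci["tvec"])
def proj(ci,P):
    K,R,t=KRt(ci); q=(np.atleast_2d(P)@R.T+t)@K.T; return q[:,:2]/q[:,2:]
def onz(ci,uv,z):
    K,R,t=KRt(ci); d=R.T@np.linalg.inv(K)@np.array([uv[0],uv[1],1.]); c=-R.T@t
    return c+d*(z-c[2])/d[2]
E
cat > m.py <<'E'
from h import *
sc=camera_info("scene");si=camera_info("side")
S=lambda x,y:((x+.5)/4.6-.5+150,(y+.5)/4.6-.5+190)
D=lambda x,y:((x+.5)/4-.5+195,(y+.5)/4-.5+215)
A={'sq':S(505,70),'cr':S(675,240),'ri':S(84,292),'di':S(237,500)}
B={'sq':D(150,118),'ri':D(383,415),'di':D(684,313)}
for n,c,o in(("scene",sc,A),("side",si,B)):
    for k in o: print(n,k,onz(c,o[k],.026).round(4))
off=dict(sq=-60,cr=-120,ri=60,di=120)
def pt(p,k): a=p[2]+np.radians(off[k]); return np.r_[p[:2]+.148*np.array([np.cos(a),np.sin(a)]),.026]
def res(p,which=(0,1)):
    r=[]
    for i,(c,o) in enumerate(((sc,A),(si,B))):
        if i in which:
            for k in o: r+=list((proj(c,pt(p,k))-o[k])[0])
    return np.array(r)
x0=[.65,0,np.pi]
for sgn in(1,-1):
    off={k:sgn*v for k,v in off.items()}
    for w in((0,1),(0,),(1,)):
        s=least_squares(lambda p:res(p,w),x0,loss='soft_l1'); print(sgn,w,s.x,np.degrees(s.x[2]),s.cost,res(s.x,w).round(1))
for uv,c in((S(246,57),sc),(S(308,130),sc),(D(135,190),si),(D(270,162),si)): print("tab",onz(c,uv,.07).round(4))
E
python3 m.py
```

```text
scene sq [0.5026 0.0727 0.026 ]
scene cr [0.6501 0.0695 0.026 ]
scene ri [ 0.4938 -0.1819  0.026 ]
scene di [ 0.6422 -0.1854  0.026 ]
side sq [0.4986 0.0684 0.026 ]
side ri [ 0.493  -0.1844  0.026 ]
side di [ 0.6408 -0.1876  0.026 ]
1 (0, 1) [ 0.57138612 -0.05667676  3.11381162] 178.4082642847399 1.7325363363128228 [-0.1 -0.5 -0.4 -0.3 -0.3  0.2 -0.7  0.2  0.1 -1.5 -0.  -0.7  0.2 -0.4]
1 (0,) [ 0.57205883 -0.05606174  3.1131156 ] 178.36838484891777 0.2789169793813364 [ 0.3 -0.5  0.  -0.2  0.1  0.2 -0.3  0.3]
1 (1,) [ 0.57000359 -0.05842745  3.1172277 ] 178.6039911620487 0.4328393737597487 [-0.4 -0.8  0.   0.1  0.3  0.2]
-1 (0, 1) [ 0.57007597 -0.05697021  1.0178393 ] 58.31789590094273 406.826526374392 [ -0.4  -0.7 -96.7 -32.7 101.9  38.2  -1.3  -0.2  -0.4  -1.3  69.8 -71.7
  -0.4  -0. ]
-1 (0,) [ 0.57095059 -0.05643633  5.1974398 ] 297.791364592175 184.08700775972744 [ 10.3  86.9  -0.3   0.1  -0.3  -0.5  -0.7 -89.3]
-1 (1,) [ 0.50555063 -0.21737042  2.30166621] 131.8757596289363 175.26447292053047 [ -0.9 128.3  -0.2 -44.1   4.2  -1.8]
tab [ 0.4458 -0.0509  0.07  ]
tab [ 0.5081 -0.0535  0.07  ]
tab [ 0.4443 -0.0467  0.07  ]
tab [ 0.5061 -0.0552  0.07  ]
```

Axis is about (0.572, -0.0565). The tab points about 178° and the cross lies at about 58.4°, so it needs roughly 120° clockwise. The tool x axis already points along the push direction. I'll close the claw and go to the -y side of the tab.

Emit:
arm_command([
  {"tx": -0.0115, "ty": -0.0138, "claw": 255},
  {"tx": -0.0115, "ty": -0.0138, "claw": 255},
  {"tx": -0.0115, "ty": -0.0138, "claw": 255},
  {"tx": -0.0115, "ty": -0.0138, "claw": 255},
  {"tx": -0.0115, "ty": -0.0138, "claw": 255},
  {"tx": -0.0115, "ty": -0.0138, "claw": 255},
  {"tx": -0.0115, "ty": -0.0138, "claw": 255},
  {"tx": -0.0115, "ty": -0.0138, "claw": 255},
])

```text
schema error: expected keys tx, ty, tz, ax, ay, az, claw
```

Emit:
arm_command([
  {"tz": 0.02},
  {"tz": 0.02},
  {"tz": 0.02},
  {"tz": 0.02},
  {"tz": 0.02},
  {"tz": 0.02},
  {"tz": 0.015},
  {},
])

```text
schema error: expected keys tx, ty, tz, ax, ay, az, claw
```

```bash
python3 - <<'E'
from cell import capture,camera_info,monitor
import cv2
print(camera_info("wrist"))
for n in("wrist","side"): cv2.imwrite(f"pics/{n}1.png",capture(n)[:,:,::-1])
E
```

```text
{'vfov': 66.30659271080967, 'cx': 279.68454614079496, 'cy': 203.71573323532925, 'rvec': array([-2.86745335e+00,  1.66274208e-03,  1.07434393e-03]), 'tvec': array([-0.57403131, -0.03483393,  0.3782247 ])}
```

View pics/wrist1.png

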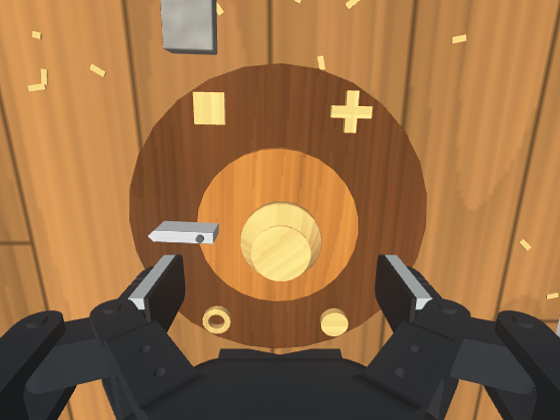

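View pics/side1.png

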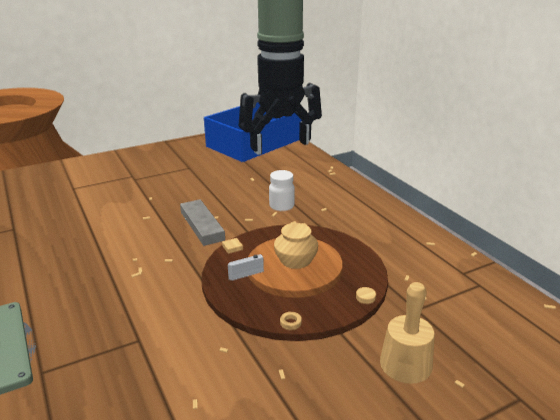

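The moves were refused because each row needs every key, so the arm hasn't moved. The wrist view gives a clean top view: square top (209,109), cross (351,112), ring (217,320), disc (334,322), nose about (149,237), tab top edges running to x≈218. I'll refine the fit with it.

```bash
cat >> m.py <<'E'
print("---wrist")
w=camera_info("wrist")
off=dict(sq=-60,cr=-120,ri=60,di=120)
C={'sq':(209,108.5),'cr':(351.5,112),'ri':(217,320.5),'di':(334.5,322)}
for k in C: print(k,onz(w,C[k],.026).round(4))
s=least_squares(lambda p:np.concatenate([(proj(w,pt(p,k))-C[k])[0] for k in C]),x0);print(s.x,np.degrees(s.x[2]),s.fun.round(1))
for z,uv in((.07,(149,237)),(.07,(216,243)),(.07,(214,222)),(.07,(160,222)),(.07,(158,243))): print(onz(w,uv,z).round(4))
E
python3 m.py|sed -n '/---/,$p'
```

```text
---wrist
sq [0.5011 0.073  0.026 ]
cr [0.649  0.0694 0.026 ]
ri [ 0.4957 -0.1812  0.026 ]
di [ 0.6427 -0.1835  0.026 ]
[ 0.57215549 -0.05607783  3.11882526] 178.6955245150909 [-0.1 -0.7  0.1 -1.  -0.3  0.9  0.3  1.6]
[ 0.4423 -0.0519  0.07  ]
[ 0.5096 -0.0585  0.07  ]
[ 0.5088 -0.036   0.07  ]
[ 0.455 -0.036  0.07 ]
[ 0.4507 -0.0585  0.07  ]
```

Emit:
arm_command([
  {"tx": -0.0115, "ty": -0.0138, "tz": 0, "ax": 0, "ay": 0, "az": 0, "claw": 255},
  {"tx": -0.0115, "ty": -0.0138, "tz": 0, "ax": 0, "ay": 0, "az": 0, "claw": 255},
  {"tx": -0.0115, "ty": -0.0138, "tz": 0, "ax": 0, "ay": 0, "az": 0, "claw": 255},
  {"tx": -0.0115, "ty": -0.0138, "tz": 0, "ax": 0, "ay": 0, "az": 0, "claw": 255},
  {"tx": -0.0115, "ty": -0.0138, "tz": 0, "ax": 0, "ay": 0, "az": 0, "claw": 255},
  {"tx": -0.0115, "ty": -0.0138, "tz": 0, "ax": 0, "ay": 0, "az": 0, "claw": 255},
  {"tx": -0.0115, "ty": -0.0138, "tz": 0, "ax": 0, "ay": 0, "az": 0, "claw": 255},
  {"tx": -0.0115, "ty": -0.0138, "tz": 0, "ax": 0, "ay": 0, "az": 0, "claw": 255},
])

```text
t: 1.2
tcp_pos: [0.4637, -0.0928, 0.2313]
tcp_rot: [0.707, 0.707, 0.0, 0.0]
wrist_force: [0.5, 0.6, 0.7]
gripper_width: -0.0001
```

Emit:
arm_command([
  {"tx": 0, "ty": 0, "tz": 0.03, "ax": 0, "ay": 0, "az": 0, "claw": 255},
  {"tx": 0, "ty": 0, "tz": 0.03, "ax": 0, "ay": 0, "az": 0, "claw": 255},
  {"tx": 0, "ty": 0, "tz": 0.03, "ax": 0, "ay": 0, "az": 0, "claw": 255},
  {"tx": 0, "ty": 0, "tz": 0.03, "ax": 0, "ay": 0, "az": 0, "claw": 255},
  {"tx": 0, "ty": 0, "tz": 0.02, "ax": 0, "ay": 0, "az": 0, "claw": 255},
  {"tx": 0, "ty": 0, "tz": 0.015, "ax": 0, "ay": 0, "az": 0, "claw": 255},
  {"tx": 0, "ty": 0, "tz": 0.01, "ax": 0, "ay": 0, "az": 0, "claw": 255},
  {"tx": 0, "ty": 0, "tz": 0, "ax": 0, "ay": 0, "az": 0, "claw": 255},
])

```text
t: 2.2
tcp_pos: [0.4642, -0.0921, 0.0659]
tcp_rot: [0.707, 0.707, -0.0, -0.0]
wrist_force: [-0.0, 0.1, 0.4]
gripper_width: -0.0002
```

```bash
python3 - <<'E'
from cell import capture,camera_info,monitor
import cv2
for n in("wrist","side"): cv2.imwrite(f"pics/{n}2.png",capture(n)[:,:,::-1])
E
```

```text
(no output)
```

View pics/wrist2.png

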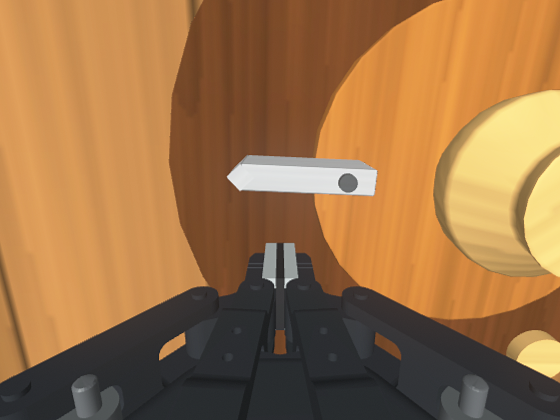

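View pics/side2.png

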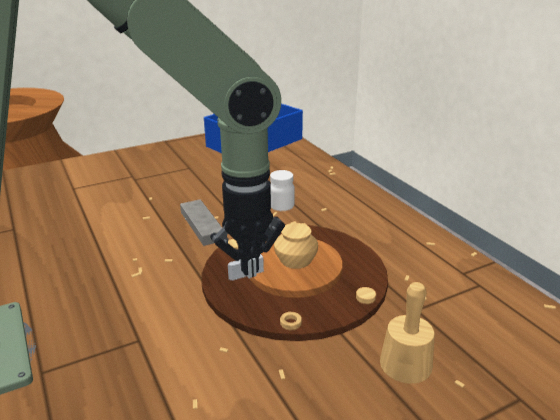

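The fingertips are shut behind the tab's -y face, which spans about (240–375, 165–193) in the wrist view. I'll lower to z≈0.05, shift 5 mm outward for more clearance from the pot, and close in.

Emit:
arm_command([
  {"tx": 0, "ty": -0.005, "tz": 0.008, "ax": 0, "ay": 0, "az": 0, "claw": 255},
  {"tx": 0, "ty": 0, "tz": 0.008, "ax": 0, "ay": 0, "az": 0, "claw": 255},
  {"tx": 0.006, "ty": 0, "tz": 0, "ax": 0, "ay": 0, "az": 0, "claw": 255},
  {"tx": 0.006, "ty": 0, "tz": 0, "ax": 0, "ay": 0, "az": 0, "claw": 255},
  {"tx": 0.004, "ty": 0, "tz": 0, "ax": 0, "ay": 0, "az": 0, "claw": 255},
  {"tx": 0.003, "ty": 0, "tz": 0, "ax": 0, "ay": 0, "az": 0, "claw": 255},
  {"tx": 0.002, "ty": 0, "tz": 0, "ax": 0, "ay": 0, "az": 0, "claw": 255},
  {"tx": 0.002, "ty": 0, "tz": 0, "ax": 0, "ay": 0, "az": 0, "claw": 255},
])

```text
t: 3.3
tcp_pos: [0.4597, -0.0689, 0.0504]
tcp_rot: [0.707, 0.707, 0.0, 0.0]
wrist_force: [-0.2, -0.4, 0.0]
gripper_width: 0.0002
```

```bash
python3 - <<'E'
from cell import capture,camera_info,monitor
import cv2
print(monitor.get_state()["wrist_force"])
for n in("wrist",): cv2.imwrite(f"pics/{n}3.png",capture(n)[:,:,::-1])
E
```

```text
[-0.22114288 -0.39559076  0.0412766 ]
```

View pics/wrist3.png

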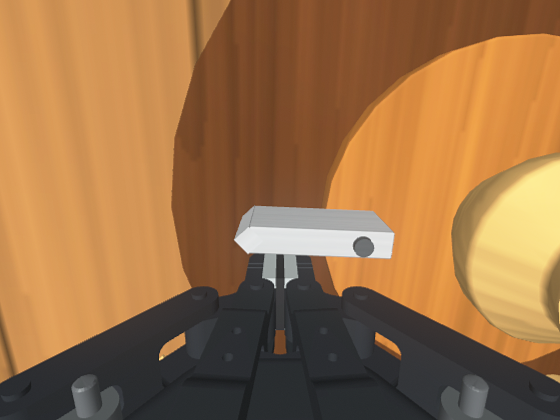

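The fingertips are about to touch the tab's outer half, with force still near 0. Now the arc push.

Emit:
arm_command([
  {"tx": 0.0011, "ty": -0.0002, "tz": 0, "ax": 0, "ay": 0, "az": 0.01, "claw": 255},
  {"tx": 0.0022, "ty": -0.0003, "tz": 0, "ax": 0, "ay": 0, "az": 0.02, "claw": 255},
  {"tx": 0.0034, "ty": -0.0005, "tz": 0, "ax": 0, "ay": 0, "az": 0.03, "claw": 255},
  {"tx": 0.0045, "ty": -0.0006, "tz": 0, "ax": 0, "ay": 0, "az": 0.04, "claw": 255},
  {"tx": 0.0045, "ty": -0.0006, "tz": 0, "ax": 0, "ay": 0, "az": 0.04, "claw": 255},
  {"tx": 0.0045, "ty": -0.0006, "tz": 0, "ax": 0, "ay": 0, "az": 0.04, "claw": 255},
  {"tx": 0.0045, "ty": -0.0006, "tz": 0, "ax": 0, "ay": 0, "az": 0.04, "claw": 255},
  {"tx": 0.0045, "ty": -0.0006, "tz": 0, "ax": 0, "ay": 0, "az": 0.04, "claw": 255},
])

```text
t: 4.35
tcp_pos: [0.4597, -0.0397, 0.0505]
tcp_rot: [0.793, 0.609, 0.0, 0.001]
wrist_force: [2.3, -4.2, -0.8]
gripper_width: -0.0
```

```bash
cat > st.py <<'E'
import sys
from cell import capture,camera_info,monitor
import cv2,numpy as np
from scipy.spatial.transform import Rotation as Ro
s=monitor.get_state();p=s["tcp_pos"];R=Ro.from_quat(s["tcp_rot"]).as_matrix()
v=np.array([.572,-.0562,0])-p
c=R.T@v
print("axis in tool x,y mm",(c[:2]*1e3).round(1),"tool -y dir deg",np.degrees(np.arctan2(-R[1,1],-R[0,1])).round(2),"z",p[2].round(4),"tilt",R[:,2].round(4),"j",s["joint_pos"].round(2),"F tool",(R.T@s["wrist_force"]).round(2),s["t"])
for n in sys.argv[2:]: cv2.imwrite(f"pics/{n}{sys.argv[1]}.png",capture(n)[:,:,::-1])
E
python3 st.py 4 wrist
```

```text
axis in tool x,y mm [ 13.2 112.6] tool -y dir deg 164.98 z 0.0505 tilt [ 1.8e-03 -7.0e-04 -1.0e+00] j [-0.11  0.35  2.06 -0.    0.73  0.15] F tool [-3.52  3.28  0.79] 4.35
```

View pics/wrist4.png

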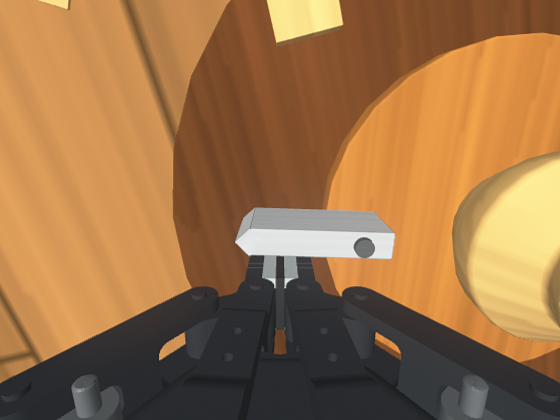

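Contact is good at about 3.5 N, and the tab turns with the tool. Continuing.

Emit:
arm_command([
  {"tx": 0.0045, "ty": -0.0004, "tz": 0, "ax": 0, "ay": 0, "az": 0.04, "claw": 255},
  {"tx": 0.0045, "ty": -0.0004, "tz": 0, "ax": 0, "ay": 0, "az": 0.04, "claw": 255},
  {"tx": 0.0045, "ty": -0.0004, "tz": 0, "ax": 0, "ay": 0, "az": 0.04, "claw": 255},
  {"tx": 0.0045, "ty": -0.0004, "tz": 0, "ax": 0, "ay": 0, "az": 0.04, "claw": 255},
  {"tx": 0.0045, "ty": -0.0004, "tz": 0, "ax": 0, "ay": 0, "az": 0.04, "claw": 255},
  {"tx": 0.0045, "ty": -0.0004, "tz": 0, "ax": 0, "ay": 0, "az": 0.04, "claw": 255},
  {"tx": 0.0045, "ty": -0.0004, "tz": 0, "ax": 0, "ay": 0, "az": 0.04, "claw": 255},
  {"tx": 0.0045, "ty": -0.0004, "tz": 0, "ax": 0, "ay": 0, "az": 0.04, "claw": 255},
])

```text
t: 5.4
tcp_pos: [0.4699, -0.0055, 0.0505]
tcp_rot: [0.88, 0.475, -0.0, 0.0]
wrist_force: [0.3, -3.9, 0.6]
gripper_width: -0.0001
```

Emit:
arm_command([
  {"tx": 0.0045, "ty": -0.0004, "tz": 0, "ax": 0, "ay": 0, "az": 0.04, "claw": 255},
  {"tx": 0.0045, "ty": -0.0004, "tz": 0, "ax": 0, "ay": 0, "az": 0.04, "claw": 255},
  {"tx": 0.0045, "ty": -0.0004, "tz": 0, "ax": 0, "ay": 0, "az": 0.04, "claw": 255},
  {"tx": 0.0045, "ty": -0.0004, "tz": 0, "ax": 0, "ay": 0, "az": 0.04, "claw": 255},
  {"tx": 0.0045, "ty": -0.0004, "tz": 0, "ax": 0, "ay": 0, "az": 0.04, "claw": 255},
  {"tx": 0.0045, "ty": -0.0004, "tz": 0, "ax": 0, "ay": 0, "az": 0.04, "claw": 255},
  {"tx": 0.0045, "ty": -0.0004, "tz": 0, "ax": 0, "ay": 0, "az": 0.04, "claw": 255},
  {"tx": 0.0045, "ty": -0.0004, "tz": 0, "ax": 0, "ay": 0, "az": 0.04, "claw": 255},
])

```text
t: 6.4
tcp_pos: [0.4899, 0.0236, 0.0503]
tcp_rot: [0.945, 0.328, -0.001, -0.0]
wrist_force: [-2.9, -3.2, 1.9]
gripper_width: 0.0
```

```bash
python3 st.py 5 wrist scene; python3 -c "
import cv2;import numpy as np
cv2.imwrite('pics/c5.png',cv2.resize(np.hstack([cv2.imread('pics/wrist5.png'),cv2.imread('pics/scene5.png')]),(800,300)))"
```

```text
axis in tool x,y mm [ 15.  113.6] tool -y dir deg 128.34 z 0.0503 tilt [-2.7e-03 -3.0e-04 -1.0e+00] j [ 0.02  0.39  2.   -0.    0.76  0.93] F tool [-4.31  0.72 -1.88] 6.4
```

View pics/c5.png

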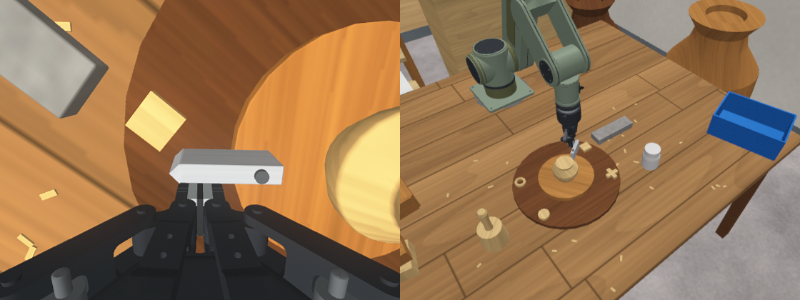

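Going well: the tool is at 128°, the pot is in place and the force is about 4 N. Three more arcs bring it to about 74°.

Emit:
arm_command([
  {"tx": 0.0046, "ty": -0.0004, "tz": 0, "ax": 0, "ay": 0, "az": 0.04, "claw": 255},
  {"tx": 0.0046, "ty": -0.0004, "tz": 0, "ax": 0, "ay": 0, "az": 0.04, "claw": 255},
  {"tx": 0.0046, "ty": -0.0004, "tz": 0, "ax": 0, "ay": 0, "az": 0.04, "claw": 255},
  {"tx": 0.0046, "ty": -0.0004, "tz": 0, "ax": 0, "ay": 0, "az": 0.04, "claw": 255},
  {"tx": 0.0046, "ty": -0.0004, "tz": 0, "ax": 0, "ay": 0, "az": 0.04, "claw": 255},
  {"tx": 0.0046, "ty": -0.0004, "tz": 0, "ax": 0, "ay": 0, "az": 0.04, "claw": 255},
  {"tx": 0.0046, "ty": -0.0004, "tz": 0, "ax": 0, "ay": 0, "az": 0.04, "claw": 255},
  {"tx": 0.0046, "ty": -0.0004, "tz": 0, "ax": 0, "ay": 0, "az": 0.04, "claw": 255},
])

```text
t: 7.5
tcp_pos: [0.5193, 0.0453, 0.0501]
tcp_rot: [0.985, 0.174, -0.002, -0.001]
wrist_force: [-3.6, -1.4, 2.8]
gripper_width: -0.0003
```

Emit:
arm_command([
  {"tx": 0.0046, "ty": -0.0004, "tz": 0, "ax": 0, "ay": 0, "az": 0.04, "claw": 255},
  {"tx": 0.0046, "ty": -0.0004, "tz": 0, "ax": 0, "ay": 0, "az": 0.04, "claw": 255},
  {"tx": 0.0046, "ty": -0.0004, "tz": 0, "ax": 0, "ay": 0, "az": 0.04, "claw": 255},
  {"tx": 0.0046, "ty": -0.0004, "tz": 0, "ax": 0, "ay": 0, "az": 0.04, "claw": 255},
  {"tx": 0.0046, "ty": -0.0004, "tz": 0, "ax": 0, "ay": 0, "az": 0.04, "claw": 255},
  {"tx": 0.0046, "ty": -0.0004, "tz": 0, "ax": 0, "ay": 0, "az": 0.04, "claw": 255},
  {"tx": 0.0046, "ty": -0.0004, "tz": 0, "ax": 0, "ay": 0, "az": 0.04, "claw": 255},
  {"tx": 0.0046, "ty": -0.0004, "tz": 0, "ax": 0, "ay": 0, "az": 0.04, "claw": 255},
])

```text
t: 8.5
tcp_pos: [0.5544, 0.0565, 0.05]
tcp_rot: [1.0, 0.015, -0.002, -0.001]
wrist_force: [-2.7, 0.6, 2.5]
gripper_width: 0.0
```

```bash
python3 st.py 6 wrist side; python3 -c "
import cv2;import numpy as np
cv2.imwrite('pics/c6.png',cv2.resize(np.hstack([cv2.imread('pics/wrist6.png'),cv2.imread('pics/side6.png')]),(800,300)))"
```

```text
axis in tool x,y mm [ 14.4 113.3] tool -y dir deg 91.69 z 0.05 tilt [-0.0042  0.0013 -1.    ] j [0.08 0.47 1.84 0.   0.83 1.62] F tool [-2.68 -0.72 -2.48] 8.5
```

View pics/c6.png

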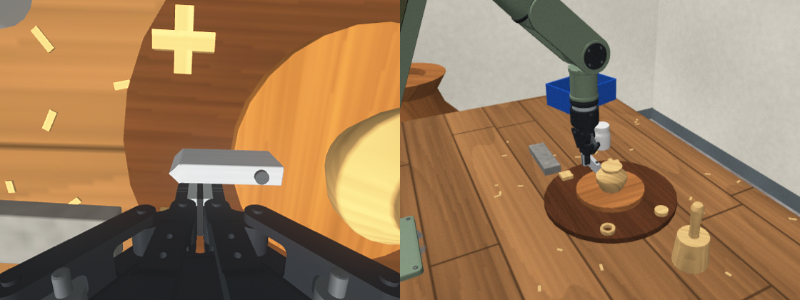

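```bash
python3 - <<'E'
from h import *
print(onz(camera_info("scene"),(352,207),.08),onz(camera_info("side"),(282,177),.08))
E
```

```text
[0.68285426 0.20815868 0.08      ] [0.67898334 0.19478093 0.08      ]
```

Emit:
arm_command([
  {"tx": 0.0046, "ty": -0.0004, "tz": 0, "ax": 0, "ay": 0, "az": 0.04, "claw": 255},
  {"tx": 0.0046, "ty": -0.0004, "tz": 0, "ax": 0, "ay": 0, "az": 0.04, "claw": 255},
  {"tx": 0.0046, "ty": -0.0004, "tz": 0, "ax": 0, "ay": 0, "az": 0.04, "claw": 255},
  {"tx": 0.0046, "ty": -0.0004, "tz": 0, "ax": 0, "ay": 0, "az": 0.04, "claw": 255},
  {"tx": 0.0046, "ty": -0.0004, "tz": 0, "ax": 0, "ay": 0, "az": 0.04, "claw": 255},
  {"tx": 0.0046, "ty": -0.0004, "tz": 0, "ax": 0, "ay": 0, "az": 0.04, "claw": 255},
  {"tx": 0.0034, "ty": -0.0003, "tz": 0, "ax": 0, "ay": 0, "az": 0.03, "claw": 255},
  {"tx": 0.0023, "ty": -0.0002, "tz": 0, "ax": 0, "ay": 0, "az": 0.02, "claw": 255},
])

```text
t: 9.6
tcp_pos: [0.5892, 0.056, 0.05]
tcp_rot: [0.992, -0.13, -0.001, -0.0]
wrist_force: [-2.4, 2.8, -1.2]
gripper_width: 0.0001
```

```bash
python3 st.py 7 wrist; python3 -c "
from cell import camera_info;print(camera_info('wrist'))"
```

```text
axis in tool x,y mm [ 12.3 112.9] tool -y dir deg 75.1 z 0.05 tilt [-1.2e-03  9.0e-04 -1.0e+00] j [0.07 0.51 1.76 0.   0.87 1.9 ] F tool [-3.02 -2.13  1.21] 9.6
{'vfov': 66.30659271080967, 'cx': 279.68454614079496, 'cy': 203.71573323532925, 'rvec': array([-1.80112266,  2.34656563,  0.32382705]), 'tvec': array([0.20605835, 0.54817733, 0.35380155])}
```

View pics/wrist7.png

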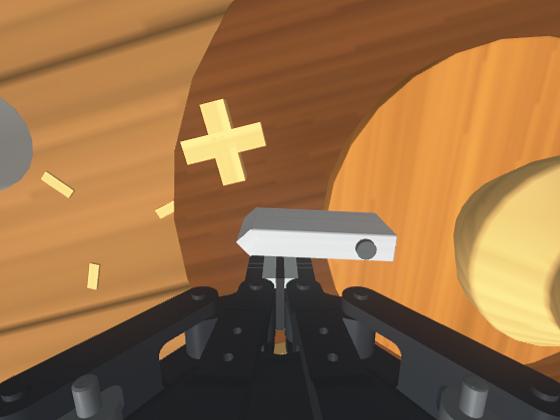

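Cross top centre is at (223,142), and the tab's white top face runs from the nose (237,241) to the inner end near (394,249). I'll enlarge to measure the tab angle.

```bash
python3 -c "
import cv2
a=cv2.imread('pics/wrist7.png')[195:275,225:405]; cv2.imwrite('pics/w7z.png',cv2.resize(a,None,fx=4.4,fy=4.4,interpolation=cv2.INTER_CUBIC))"
```

```text
(no output)
```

View pics/w7z.png

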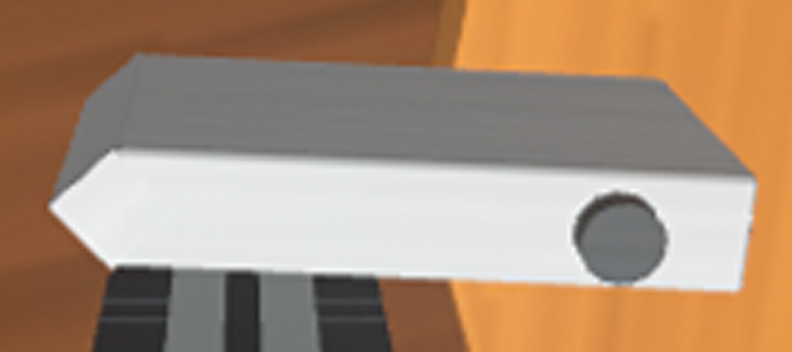

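```bash
cat > ang.py <<'E'
from h import *
def ang(w,pts,cross=None,ax=np.array([.572,-.0562])):
    n,su,sl,iu,il=[onz(w,p,.07)[:2] for p in pts]
    d=lambda a:np.degrees(np.arctan2(a[1],a[0])).round(2)
    print("tab pts",*[x.round(4) for x in(n,su,sl,iu,il)])
    m=(iu+il)/2; s=(su+sl)/2
    print("nose from axis",d(n-ax),"shoulder mid",d(s-ax),"dir n-m",d(n-m),"edges",d(su-iu),d(sl-il),"r nose",np.linalg.norm(n-ax).round(4),"width",np.linalg.norm(su-sl).round(4))
    if cross is not None:
        c=onz(w,cross,.026)[:2]; print("cross",c.round(4),d(c-ax),"r",np.linalg.norm(c-ax).round(4))
E
python3 - <<'E'
from ang import *
w=camera_info("wrist")
z=lambda x,y:((x+.5)/4.4-.5+225,(y+.5)/4.4-.5+195)
ang(w,[z(50,207),z(118,149),z(112,268),z(755,178),z(740,290)],(223,142))
E
```

```text
tab pts [0.6113 0.0681] [0.6151 0.0604] [0.6039 0.0643] [0.5972 0.0043] [0.5863 0.0075]
nose from axis 72.47 shoulder mid 72.45 dir n-m 72.58 edges 72.26 72.84 r nose 0.1304 width 0.0119
cross [0.6494 0.0694] 58.35 r 0.1475
```

All the measures agree: tab 72.5°, cross 58.35° (four-mark fit 58.4–58.7°), nose radius 130.4 mm. About 14.1° (0.246 rad) is left. I'll push 0.2 rad, slowing down.

Emit:
arm_command([
  {"tx": 0.0034, "ty": -0.0003, "tz": 0, "ax": 0, "ay": 0, "az": 0.03, "claw": 255},
  {"tx": 0.0034, "ty": -0.0003, "tz": 0, "ax": 0, "ay": 0, "az": 0.03, "claw": 255},
  {"tx": 0.0034, "ty": -0.0003, "tz": 0, "ax": 0, "ay": 0, "az": 0.03, "claw": 255},
  {"tx": 0.0034, "ty": -0.0003, "tz": 0, "ax": 0, "ay": 0, "az": 0.03, "claw": 255},
  {"tx": 0.0034, "ty": -0.0003, "tz": 0, "ax": 0, "ay": 0, "az": 0.03, "claw": 255},
  {"tx": 0.0034, "ty": -0.0003, "tz": 0, "ax": 0, "ay": 0, "az": 0.03, "claw": 255},
  {"tx": 0.0023, "ty": -0.0002, "tz": 0, "ax": 0, "ay": 0, "az": 0.02, "claw": 255},
  {"tx": 0, "ty": 0, "tz": 0, "ax": 0, "ay": 0, "az": 0, "claw": 255},
])

```text
t: 10.65
tcp_pos: [0.6121, 0.0494, 0.0504]
tcp_rot: [0.974, -0.228, 0.0, 0.0]
wrist_force: [-2.3, 1.0, -1.8]
gripper_width: -0.0001
```

```bash
python3 st.py 8 wrist; python3 -c "
import cv2
a=cv2.imread('pics/wrist8.png')[140:275,205:405]; cv2.imwrite('pics/w8z.png',cv2.resize(a,None,fx=4,fy=4,interpolation=cv2.INTER_CUBIC))"
```

```text
axis in tool x,y mm [ 10.8 112.4] tool -y dir deg 63.68 z 0.0504 tilt [ 9.e-04 -4.e-04 -1.e+00] j [ 0.06  0.54  1.71 -0.    0.9   2.09] F tool [-2.54  0.09  1.77] 10.65
```

View pics/w8z.png

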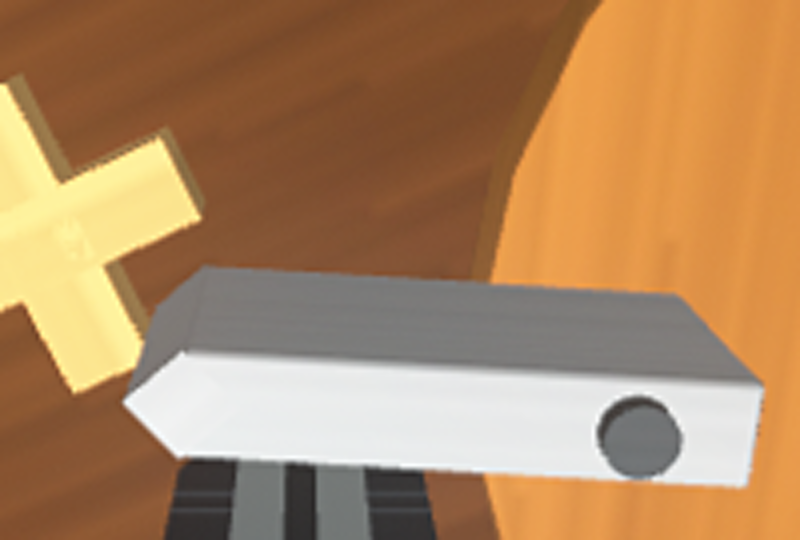

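```bash
python3 - <<'E'
from ang import *
w=camera_info("wrist")
z=lambda x,y:((x+.5)/4-.5+205,(y+.5)/4-.5+140)
ang(w,[z(123,403),z(184,352),z(177,457),z(763,383),z(748,487)],z(42,224))
E
```

```text
tab pts [0.6363 0.0572] [0.6384 0.049 ] [0.6285 0.0551] [ 0.6091 -0.0025] [0.5989 0.0031]
nose from axis 60.46 shoulder mid 60.42 dir n-m 60.46 edges 60.38 60.37 r nose 0.1304 width 0.0116
cross [0.6506 0.0684] 57.76 r 0.1474
```

Tab now 60.4°, about 2° to go. A small step of 0.025 rad next, then re-measure.

Emit:
arm_command([
  {"tx": 0.0007, "ty": 0, "tz": 0, "ax": 0, "ay": 0, "az": 0.006, "claw": 255},
  {"tx": 0.0007, "ty": -0.0001, "tz": 0, "ax": 0, "ay": 0, "az": 0.006, "claw": 255},
  {"tx": 0.0007, "ty": 0, "tz": 0, "ax": 0, "ay": 0, "az": 0.006, "claw": 255},
  {"tx": 0.0007, "ty": -0.0001, "tz": 0, "ax": 0, "ay": 0, "az": 0.006, "claw": 255},
  {"tx": 0, "ty": 0, "tz": 0, "ax": 0, "ay": 0, "az": 0, "claw": 255},
  {"tx": 0, "ty": 0, "tz": 0, "ax": 0, "ay": 0, "az": 0, "claw": 255},
  {"tx": 0, "ty": 0, "tz": 0, "ax": 0, "ay": 0, "az": 0, "claw": 255},
  {"tx": 0, "ty": 0, "tz": 0, "ax": 0, "ay": 0, "az": 0, "claw": 255},
])

```text
t: 11.7
tcp_pos: [0.6144, 0.0486, 0.0505]
tcp_rot: [0.971, -0.239, 0.0, -0.0]
wrist_force: [-2.7, 1.3, 1.4]
gripper_width: -0.0005
```

```bash
python3 st.py 9 wrist; python3 -c "
import cv2
a=cv2.imread('pics/wrist9.png')[140:275,205:405]; cv2.imwrite('pics/w9z.png',cv2.resize(a,None,fx=4,fy=4,interpolation=cv2.INTER_CUBIC))"
```

```text
axis in tool x,y mm [ 11.1 112.5] tool -y dir deg 62.32 z 0.0505 tilt [ 6.e-04 -1.e-04 -1.e+00] j [ 0.06  0.54  1.7  -0.    0.9   2.11] F tool [-2.96  0.09 -1.43] 11.7
```

View pics/w9z.png

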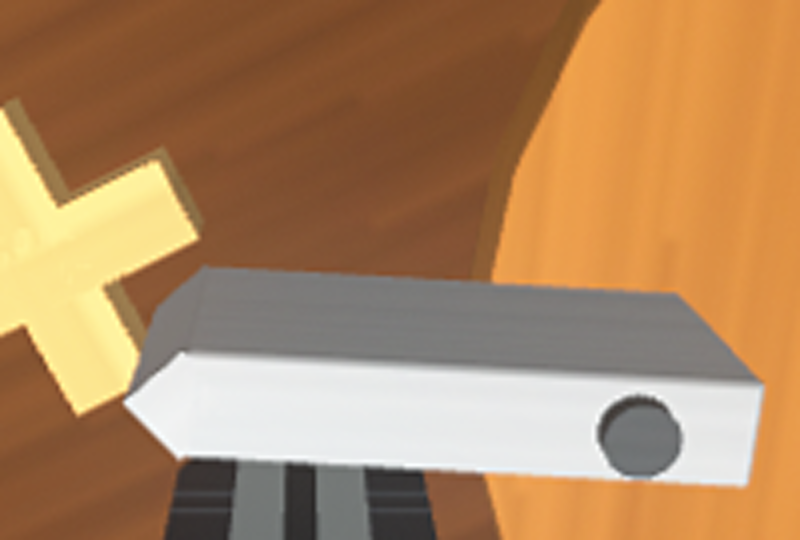

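View pics/wrist9.png

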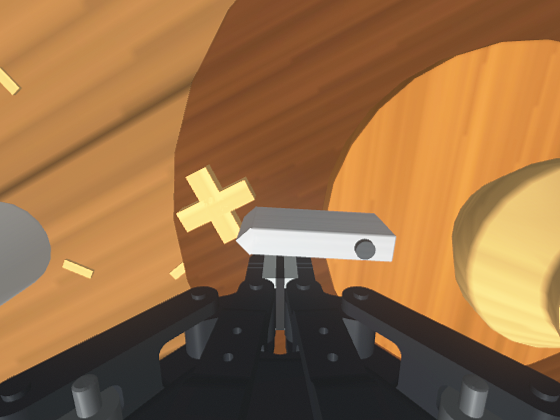

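```bash
cat > fin.py <<'E'
from ang import *
import sys
w=camera_info("wrist")
im=cv2.imread("pics/wrist9.png")
hsv=cv2.cvtColor(im,cv2.COLOR_BGR2HSV)
m=((hsv[:,:,0]>18)&(hsv[:,:,0]<32)&(hsv[:,:,2]>190)&(hsv[:,:,1]>50)).astype(np.uint8); m[:,:178-5]=0;m[:,262:]=0;m[:160]=0;m[250:]=0
n,l,s,c=cv2.connectedComponentsWithStats(m); i=1+np.argmax(s[1:,4]); pts=np.argwhere(l==i)[:,::-1]
P=np.array([onz(w,p,.026)[:2] for p in pts])
print(s[i],c[i],"size",np.ptp(P,0))
# plus-shape template fit: maximise overlap
from scipy.optimize import minimize
def miss(q):
    ca,sa=np.cos(q[2]),np.sin(q[2]); d=(P-q[:2])@np.array([[ca,-sa],[sa,ca]])
    a=np.maximum(np.maximum(abs(d[:,0])-.021,0),np.maximum(abs(d[:,1])-.006,0)); b=np.maximum(np.maximum(abs(d[:,1])-.021,0),np.maximum(abs(d[:,0])-.006,0))
    return 1e6*np.sum(np.minimum(a,b)**2)
best=min((minimize(miss,[.6495,.069,a],method="Nelder-Mead",options=dict(xatol=1e-6,fatol=1e-6,initial_simplex=np.array([[.6495,.069,a],[.652,.069,a],[.6495,.072,a],[.6495,.069,a+.1]]))) for a in np.radians([-20,0,20,40,60])),key=lambda r:r.fun)
q=best.x; print(q,best.fun, len(P)); d=q[:2]-[.572,-.0562]; print("cross ang",np.degrees(np.arctan2(d[1],d[0])),np.hypot(*d), "arm dir mod 90",np.degrees(q[2])%90)
z=lambda x,y:((x+.5)/4-.5+205,(y+.5)/4-.5+140)
ang(w,[z(124,403),z(184,352),z(177,458),z(763,383),z(748,486)],(215.5,203))
E
python3 fin.py
```

```text
[ 177  168   77   75 2794] [214.42269148 204.93772369] size [0.04187295 0.04203225]
[ 0.64835439  0.06981872 -0.02524726] 0.0 2794
cross ang 58.788446565450954 0.14734555127612614 arm dir mod 90 88.5534384186827
tab pts [0.6387 0.0557] [0.6407 0.0475] [0.6309 0.0538] [ 0.6102 -0.0032] [0.6003 0.0025]
nose from axis 59.18 shoulder mid 59.17 dir n-m 59.13 edges 59.0 59.21 r nose 0.1303 width 0.0117
cross [0.6498 0.0686] 58.07 r 0.147
```

```bash
cat >> fin.py <<'E'
for a in (-1.45,-1.0,-2):
    a=np.radians(a);R=np.array([[np.cos(a),-np.sin(a)],[np.sin(a),np.cos(a)]]); D=P@R; ctr=R@((D.min(0)+D.max(0))/2)
    d=ctr-[.572,-.0562]; print("bbox",np.ptp(D,0).round(4),ctr.round(4),np.degrees(np.arctan2(d[1],d[0])))
E
python3 fin.py | grep bbox
```

```text
bbox [0.0419 0.0419] [0.6484 0.0699] 58.78052057502242
bbox [0.0419 0.0419] [0.6484 0.0699] 58.76570886829798
bbox [0.0419 0.0418] [0.6484 0.0699] 58.79346509878633
```

In this same picture the tab is at 59.15° and the cross centre at 58.78° (all estimates 58.1–58.8°, mean about 58.5°). I'll nudge about 0.5° more, then look.

Emit:
arm_command([
  {"tx": 0.0005, "ty": 0, "tz": 0, "ax": 0, "ay": 0, "az": 0.0045, "claw": 255},
  {"tx": 0.0005, "ty": 0, "tz": 0, "ax": 0, "ay": 0, "az": 0.0045, "claw": 255},
  {"tx": 0, "ty": 0, "tz": 0, "ax": 0, "ay": 0, "az": 0, "claw": 255},
  {"tx": 0, "ty": 0, "tz": 0, "ax": 0, "ay": 0, "az": 0, "claw": 255},
  {"tx": 0, "ty": 0, "tz": 0, "ax": 0, "ay": 0, "az": 0, "claw": 255},
  {"tx": 0, "ty": 0, "tz": 0, "ax": 0, "ay": 0, "az": 0, "claw": 255},
  {"tx": -0.002, "ty": 0, "tz": 0, "ax": 0, "ay": 0, "az": 0, "claw": 255},
  {"tx": -0.004, "ty": 0, "tz": 0, "ax": 0, "ay": 0, "az": 0, "claw": 255},
])

```text
t: 12.75
tcp_pos: [0.6106, 0.0508, 0.0504]
tcp_rot: [0.97, -0.244, 0.001, -0.0]
wrist_force: [-0.3, 0.2, 0.0]
gripper_width: 0.0001
```

Emit:
arm_command([
  {"tx": -0.006, "ty": 0, "tz": 0, "ax": 0, "ay": 0, "az": 0, "claw": 255},
  {"tx": -0.006, "ty": 0, "tz": 0, "ax": 0, "ay": 0, "az": 0, "claw": 255},
  {"tx": -0.006, "ty": -0.003, "tz": 0, "ax": 0, "ay": 0, "az": 0, "claw": 255},
  {"tx": 0, "ty": -0.003, "tz": -0.01, "ax": 0, "ay": 0, "az": 0, "claw": 255},
  {"tx": 0, "ty": 0, "tz": -0.03, "ax": 0, "ay": 0, "az": 0, "claw": 255},
  {"tx": 0, "ty": 0, "tz": -0.03, "ax": 0, "ay": 0, "az": 0, "claw": 255},
  {"tx": 0, "ty": 0, "tz": -0.03, "ax": 0, "ay": 0, "az": 0, "claw": 255},
  {"tx": 0, "ty": 0, "tz": -0.02, "ax": 0, "ay": 0, "az": 0, "claw": 255},
])

```text
t: 13.75
tcp_pos: [0.5978, 0.065, 0.1729]
tcp_rot: [0.97, -0.244, 0.002, -0.001]
wrist_force: [-0.5, 0.1, -0.1]
gripper_width: -0.0
```

```bash
python3 st.py 10 wrist scene side
```

```text
axis in tool x,y mm [ 34.1 119.4] tool -y dir deg 61.81 z 0.1729 tilt [ 3.6e-03  3.0e-04 -1.0e+00] j [ 0.09  0.4   1.59 -0.    1.14  2.15] F tool [-0.52  0.13  0.08] 13.75
```

View pics/wrist10.png

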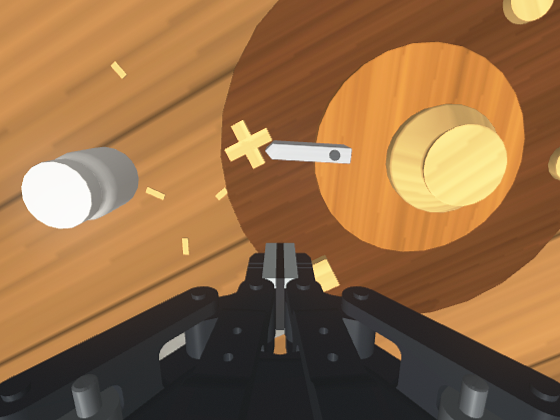

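View pics/scene10.png

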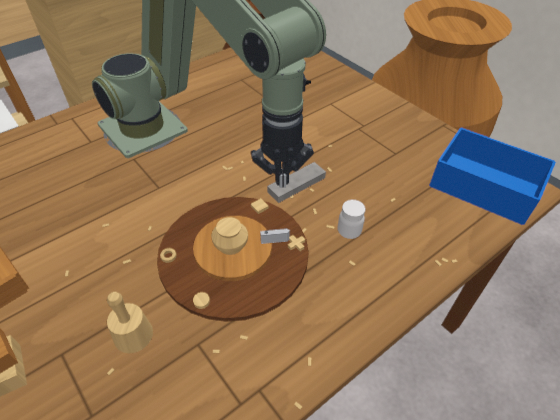

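The hand is clear and the nose points at the cross; the pot, jar, whetstone and mallet are in place. A final measurement from this unobstructed view.

```bash
python3 -c "
import cv2
a=cv2.imread('pics/wrist10.png')[110:190,215:365]; cv2.imwrite('pics/w10z.png',cv2.resize(a,None,fx=5,fy=5,interpolation=cv2.INTER_CUBIC))"
```

```text
(no output)
```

View pics/w10z.png

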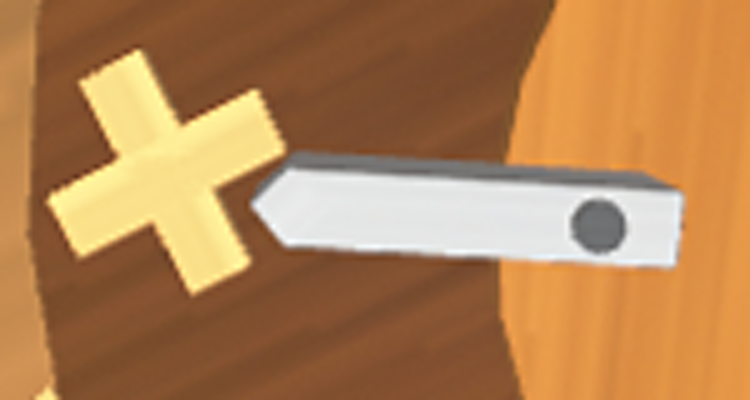

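```bash
python3 - <<'E'
from ang import *
w=camera_info("wrist")
z=lambda x,y:((x+.5)/5-.5+215,(y+.5)/5-.5+110)
ang(w,[z(251,206),z(292,169),z(288,245),z(684,194),z(675,267)],z(167,174))
sq=((326,275)) 
E
```

```text
tab pts [0.6396 0.055 ] [0.6415 0.0469] [0.6318 0.0529] [ 0.6103 -0.0034] [0.6009 0.0025]
nose from axis 58.7 shoulder mid 58.64 dir n-m 58.47 edges 58.15 58.5 r nose 0.1301 width 0.0114
cross [0.6484 0.0695] 58.7 r 0.1471
```

Tab 58.5–58.7°, cross 58.7°, so they're aligned. I'll back away further and let things settle.

Emit:
arm_command([
  {"tx": 0, "ty": -0.01, "tz": -0.02, "ax": 0, "ay": 0, "az": 0, "claw": 255},
  {"tx": 0, "ty": -0.01, "tz": -0.02, "ax": 0, "ay": 0, "az": 0, "claw": 255},
  {"tx": 0, "ty": 0, "tz": -0.02, "ax": 0, "ay": 0, "az": 0, "claw": 255},
  {"tx": 0, "ty": 0, "tz": -0.01, "ax": 0, "ay": 0, "az": 0, "claw": 255},
  {"tx": 0, "ty": 0, "tz": 0, "ax": 0, "ay": 0, "az": 0, "claw": 255},
  {"tx": 0, "ty": 0, "tz": 0, "ax": 0, "ay": 0, "az": 0, "claw": 255},
  {"tx": 0, "ty": 0, "tz": 0, "ax": 0, "ay": 0, "az": 0, "claw": 255},
  {"tx": 0, "ty": 0, "tz": 0, "ax": 0, "ay": 0, "az": 0, "claw": 255},
])

```text
t: 14.9
tcp_pos: [0.6061, 0.0824, 0.2398]
tcp_rot: [0.97, -0.244, -0.0, 0.0]
wrist_force: [0.3, -1.2, 0.6]
gripper_width: -0.0005
```

```bash
python3 st.py 11 side; python3 -c "
from cell import ticket
print(ticket.sign_off())"
```

```text
axis in tool x,y mm [ 35.6 138.1] tool -y dir deg 61.8 z 0.2398 tilt [-9.e-04 -1.e-04 -1.e+00] j [0.12 0.37 1.46 0.   1.31 2.18] F tool [ 0.84  0.88 -0.57] 14.9
the job is handed in; nothing more can be done
None
```

View pics/side11.png

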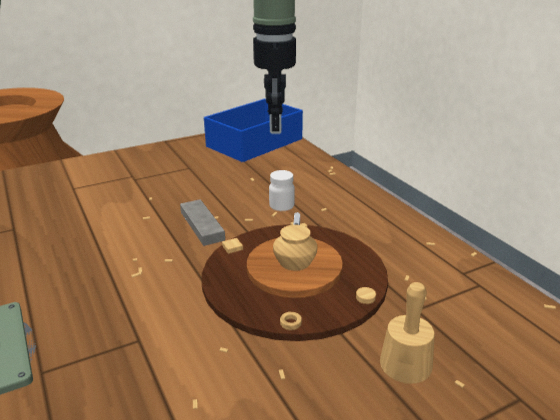

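The tab's nose now points at the middle of the cross, and I handed the job in at about 15 s. I pushed the tab about 120° clockwise with the shut fingertips, at roughly 3–4 N, then drew back and lifted the hand well clear.

- **Alignment:** in the last clear wrist view, taken after letting go, the tab's direction measured 58.5–58.7° and the cross 58.7°. The tab's two edges, measured singly, gave 58.2° and 58.5°. Separate estimates of the cross ranged from 57.8° to 58.8°, so the error is probably within about 0.5°.
- **Surroundings:** in the final side view the pot stands in the middle of the platter, and the mallet, jar and whetstone appear unmoved. I judged this by eye.
- **Problems:** my first two move calls were refused for their format, so nothing moved on those. The side view can't confirm the alignment, because the pot hides the cross.

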